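Put the battery packs on charge at the shoemaker's bench

ROBOT

A 7-joint arm with a two-finger parallel gripper is mounted at the origin on the work surface. World frame = base frame: x ahead of the robot, y to its left, z up, the work surface at z = 0. Lengths are in m, angles in rad, forces in N, time in s.
With the tool pointing down it reaches from about 0.4 to 0.875 m from the base axis. Payload 19.3 kg.
Tool frame: the origin (TCP) lies at the very end of the fingers, on their centre line; the grasp point (between the pads) lies 19 mm behind it; z points along the fingers, y is the direction in which the jaws open and shut (so a half turn about z gives the same grasp; the last joint's range is limited). The gripper opens to 85 mm and grips with 20 to 120 N. Pads are 22 mm wide; open, the fingers measure 114 mm over their backs; the gripper's body (76 mm by 85 mm) begins 54 mm behind the grasp point. The pads swing forward as they close: fully open they stand 13 mm farther back than shut.
Start: joints at [-1.351, 0.521, -0.036, 1.599, 0.021, 1.021, -0.113], TCP at [0.179, 0.599, 0.231] pointing down, gripper open.
Joint ranges: [-2.91, 2.91], [-0.3, 2.13], [-1.5, 1.42], [0.17, 2.43], [-1.26, 4.41], [0.16, 1.93], [-2.52, 2.52]. Speed limits (rad/s): [1.89, 1.89, 2.39, 2.39, 3.01, 3.01, 3.01].

INTERFACE

Orientations are given as [roll, pitch, yaw] about the fixed x, y, z axes, in that order (R = Rz(yaw) Ry(pitch) Rx(roll)).
In Python, from workcell import bot gives the robot as it stands.
- The arm moves only by the tool carry_out, never from a script. Its argument "targets" is a list of rows, each a list of 7 numbers: the shift along the tool's x, y, z in mm, then the turn, a rotation vector about the tool's x, y, z in units of 6 degrees (1.0 is 6 degrees), then the closure in counts, from 0 (fully open) to 255 (shut). A call has 1 to 5 rows; each row shifts and turns the commanded pose from where the row before left it, along the tool's axes as they then stand; what a row does not reach is not made up. A row lasts 1/12 s, in which the tool goes at most 41.7 mm and 7.16 degrees, less where a joint would pass 70% of its speed; a pose out of reach is approached as far as the arm can. A call is refused whole if a number of a shift passes 41.7 or a number of a turn 1, either way. A call with a gripper value outside its range is refused whole. The fingers move at their own pace and stop on an object; "force" is the grip in N (left out, the last holds). Time passes only in rows, so rows that do not move let the fingers close. It gives the time, the measured TCP pose, the force and the opening at its end, in the units of the state.
- bot.observe(): the state, without advancing time (a new reading comes with each control period).
- bot.grab_frame(name): name is "side" or "top" or "wrist"; returns a dict with "color" (480x640x3 uint8, red, green, blue), "z_map" (480x640 float32, m along the optical axis (not along the pixel's ray), 0 where there is no reading), "K" (3x3 intrinsics, pixels), "k1" (the pictures are not rectified: a ray, as slopes to the right and down, at radius r is drawn at 1 + k1 r^2 times it, then the intrinsics apply), "cam_to_world" (4x4, takes a point from camera to world coordinates); the wrist camera has in their place "T_tool_cam" (4x4, takes a point from camera to tool coordinates, whose origin is the TCP and whose axes are the flange's). Camera axes: x right, y down, z forward; pixel columns grow to the right and rows downward; lengths in m; the calibration is good to about 2 mm. A picture is of the moment at which its call begins: read the wrist's pose just before it.
- bot.job_done(): hands the job in, once; it reports no verdict.
The state is a dict: "clock": time; "qpos": joint angles; "qd": joint speeds; "joint_efforts": joint torques, N m; "position": TCP position; "tool_rot": TCP orientation; "force": force on the tool from outside, world axes, zero at the start; "moment": the same for the moment, N m; "grip_width": finger opening in m.
Only numpy, scipy, OpenCV 4.12 (cv2) and the standard library are available. Lean on these libraries where they do the work, as an engineer would, in place of code of your own. Each camera call takes 0.05 s, during which the arm holds its last target. There are 200 camera calls.

TASK

Get both battery packs fully home in the two sloping chargers. One pack is already hooked in but rides high: press its foot end down until it clicks flush. The other lies on the cork mat: hook its lip under the steel rail at the low end of the empty charger with its foot end still up, then push the foot end down until it too clicks flush; leave everything else on the bench where it is.

Things in the scene. Friction and masses are not known exactly. Their poses are not given: they have to be found in the camera images.
- pack_high: Black battery pack, body 120 x 54 x 40 mm (x, y, z), about 0.4 kg; origin: centre of its underside, z out of its top face, x from lip end to foot end. Gripped across the 54 mm width. Cross ribs on top (x = 30 to 58) mark the foot end, where one presses. This one is already hooked in a charger but rides high.
- pack_loose: Black battery pack, body 120 x 54 x 40 mm (x, y, z), about 0.4 kg; origin: centre of its underside, z out of its top face, x from lip end to foot end. Gripped across the 54 mm width. Cross ribs on top (x = 30 to 58) mark the foot end, where one presses. This one lies flat, top up, on a cork mat (190 x 150 x 4 mm).
- charger_a_seat: Grey charger's seat, 66 mm wide, sloping 22 degrees; origin on its surface, 50 mm above the bench; x runs uphill, roughly towards the robot, z square out. A pack fully home has its frame coincide with this one (a few mm of play). Cheeks 22 mm high at x = 64 to 100, 54 mm apart; a block 22 mm high at x = 92 to 100. It holds the pack that rides high.
- charger_b_seat: Grey charger's seat, 66 mm wide, sloping 22 degrees; origin on its surface, 50 mm above the bench; x runs uphill, roughly towards the robot, z square out. A pack fully home has its frame coincide with this one (a few mm of play). Cheeks 22 mm high at x = 64 to 100, 54 mm apart; a block 22 mm high at x = 92 to 100. This one is empty.
- pack_high_lip (a point): Middle of the lip's end, at its underside: (-76, 0, 0) mm in the pack's frame. The lip is a flat tongue sticking out 16 mm from the body, 36 mm wide, 6 mm thick, level with the underside.
- pack_high_foot (a point): Middle of the foot's end, at its underside: (70, 0, 0) mm in the pack's frame. The foot sticks out 10 mm from the body, 36 mm wide, 8 mm thick, level with the underside.
- pack_loose_lip (a point): Middle of the lip's end, at its underside: (-76, 0, 0) mm in the pack's frame. The lip is a flat tongue sticking out 16 mm from the body, 36 mm wide, 6 mm thick, level with the underside.
- pack_loose_foot (a point): Middle of the foot's end, at its underside: (70, 0, 0) mm in the pack's frame. The foot sticks out 10 mm from the body, 36 mm wide, 8 mm thick, level with the underside.
- charger_a_rail (a point): Middle of the upper-side edge of the steel rail's underside, at (-66, 0, 12) mm in the seat's frame. The rail covers x = -66 to -84, top at z = 18. Below it a slot for the lip, 50 mm wide, 12 mm high, ends at a wall at x = -77.5. The lip enters with the pack 10 to 20 degrees steeper than the seat, foot end up.
- charger_a_roller (a point): Centre at rest of a sprung steel roller (radius 9 mm, 36 mm long across) at (72, 0, 16.5) mm in the seat's frame. It yields uphill 10 mm: the foot pressed down (6 to 14 N over the ribs) pushes it back and it snaps over the foot. A pack only hooked lies with its foot on it, about 9 degrees steeper than the seat, foot underside some 23 mm up.
- charger_b_rail (a point): Middle of the upper-side edge of the steel rail's underside, at (-66, 0, 12) mm in the seat's frame. The rail covers x = -66 to -84, top at z = 18. Below it a slot for the lip, 50 mm wide, 12 mm high, ends at a wall at x = -77.5. The lip enters with the pack 10 to 20 degrees steeper than the seat, foot end up.
- charger_b_roller (a point): Centre at rest of a sprung steel roller (radius 9 mm, 36 mm long across) at (72, 0, 16.5) mm in the seat's frame. It yields uphill 10 mm: the foot pressed down (6 to 14 N over the ribs) pushes it back and it snaps over the foot. A pack only hooked lies with its foot on it, about 9 degrees steeper than the seat, foot underside some 23 mm up.
- polish_tin: Bystander: round steel polish tin, 54 mm across, 34 mm high, standing, one of the two low things between the three work places; its origin is at the underside. Not to be disturbed.
- cream_jar: Bystander: amber glass cream jar with black cap, 50 mm across, 66 mm high, standing, the other low thing between the work places; its origin is at the underside. Not to be disturbed.
- brush: Bystander: hand brush about 180 mm long, lying on the bench at the right (-y) of the work places; its origin is at the underside. Not to be disturbed.
- hammer: Bystander: hammer about 260 mm long, lying at the right (-y) of the work places; its origin is at the underside. Not to be disturbed.
- shoe_last: Bystander: wooden shoe last about 255 mm long, 75 mm wide, 85 mm high, at the left (+y) of the work places; its origin is at the underside. Not to be disturbed.
- dye_bottle: Bystander: tall amber glass bottle, 60 mm across, 170 mm high, standing beyond the work places; its origin is at the underside. Not to be disturbed.
- glue_can: Bystander: round glue can, 84 mm across, 110 mm high, standing beyond the work places; its origin is at the underside. Not to be disturbed.
- heel_block: Bystander: black rubber heel block 60 x 55 x 22 mm, lying beyond the work places; its origin is at the underside. Not to be disturbed.
Mind the look-alikes: they are no part of the job. Leave any purple look-alike of the pack_high alone.

How it is judged:
On the way:
1. the loose pack's lip is under the empty charger's rail while its foot is still up (x of pack_loose_lip in the frame of charger_b_seat between -0.082 and -0.0685 m and z of pack_loose_lip in the frame of charger_b_seat between -0.004 and 0.011 m and y of pack_loose_lip in the frame of charger_b_seat between -0.012 and 0.012 m and z of pack_loose_foot in the frame of charger_b_seat above 0.01 m), for 0.05 s.
At the end, for the whole second after the job is handed in: Both packs rest fully seated: pack_high in its own charger, pack_loose in the other. Lip and foot undersides within 4 mm of the seat surface, lip end 71 to 81 mm from the seat origin (under the rail), lip within 12 mm and foot within 15 mm of the centre line, speed under 20 mm/s (z of pack_high_foot in the frame of charger_a_seat between -0.004 and 0.004 m and z of pack_high_lip in the frame of charger_a_seat between -0.004 and 0.004 m and x of pack_high_lip in the frame of charger_a_seat between -0.081 and -0.071 m and y of pack_high_lip in the frame of charger_a_seat between -0.012 and 0.012 m and y of pack_high_foot in the frame of charger_a_seat between -0.015 and 0.015 m and linear speed of each of pack_high, pack_loose below 0.02 m/s and z of pack_loose_foot in the frame of charger_b_seat between -0.004 and 0.004 m and z of pack_loose_lip in the frame of charger_b_seat between -0.004 and 0.004 m and x of pack_loose_lip in the frame of charger_b_seat between -0.081 and -0.071 m and y of pack_loose_lip in the frame of charger_b_seat between -0.012 and 0.012 m and y of pack_loose_foot in the frame of charger_b_seat between -0.015 and 0.015 m); the robot touches nothing.
It fails at once if a bystander is pushed more than 50 mm or tipped over (distance of any of polish_tin, cream_jar, brush, hammer, shoe_last, dye_bottle, glue_can, heel_block from where it was at the start of the episode above 0.05 m or angle between any of polish_tin, cream_jar, shoe_last, dye_bottle, glue_can, heel_block's own z axis and vertical above 0.7 rad).
It also fails if it takes over 59 s, if anything falls off the work surface, if the arm or the gripper's body presses on something with over 40 N, if the wrist force passes 120 N, or if a joint passes its speed limit or range.

## Working session

There is one attempt and no reset: what is moved stays moved. The work goes in short steps, Python scripts to look and compute and a tool call to move; the robot and the scene stay as the last step left them, time stands still between calls to the robot, and variables do not carry over. Pictures are saved under pics/ and viewed, about 8 in all and at most 12, crops included, and the job is handed in when it is done.

Besides the shell and the picture viewer there is one more tool, called after "Emit:" in YAML: its name, and indented under it one key for each argument. carry_out: Moves the arm, as the interface text tells. Its arguments: {"type":"object","properties":{"targets":{"type":"array","items":{"type":"array","items":{"type":"number"}}},"force":{"type":"number"}},"required":["targets"]}

```bash
mkdir -p pics; ls; cat > h.py <<'E'
import numpy as np, cv2
from scipy.spatial.transform import Rotation as Ro
from workcell import bot
def save(n,f): cv2.imwrite(f'pics/{n}.png',f['color'][:,:,::-1])
def rays(f,px):
    K=f['K'];d=np.array([f['k1'],0,0,0,0.])
    p=cv2.undistortPoints(np.asarray(px,float).reshape(-1,1,2),K,d).reshape(-1,2)
    return np.c_[p,np.ones(len(p))]
def T_of(f,s=None):
    if 'cam_to_world' in f: return f['cam_to_world']
    T=np.eye(4);T[:3,:3]=Ro.from_euler('xyz',s['tool_rot']).as_matrix();T[:3,3]=s['position'];return T@f['T_tool_cam']
def cloud(f,s=None):
    v,u=np.mgrid[0:480,0:640];r=rays(f,np.c_[u.ravel(),v.ravel()])*f['z_map'].reshape(-1,1)
    T=T_of(f,s);return (r@T[:3,:3].T+T[:3,3]).reshape(480,640,3)
E
python3 - <<'E'
from h import *
s=bot.observe();print(s)
for n in('top','side'):
    f=bot.grab_frame(n);save(n+'0',f);np.savez(n+'0.npz',**f);print(n,f['K'],f['k1'],f['cam_to_world'])
E
```

```text
pics
{'clock': 0.0, 'qpos': array([-1.35118658,  0.52199557, -0.03631197,  1.5999215 ,  0.02117414,
        1.02108341, -0.11280076]), 'qd': array([0.000519  , 0.00231077, 0.00132806, 0.00015183, 0.00066033,
       0.00060751, 0.00028805]), 'joint_efforts': array([-3.80133197e-04, -9.27105188e+01,  1.97979659e+00, -3.69924974e+01,
        1.78516813e-02,  8.24369345e-03, -3.04673279e-05]), 'position': array([0.17855697, 0.59865161, 0.23076836]), 'tool_rot': array([-3.14057022e+00,  5.58399657e-05,  2.85174374e+00]), 'force': array([-0.42542751, -1.30256679,  0.19800893]), 'moment': array([-0.04163524,  0.03949228, -0.01440494]), 'grip_width': 0.08538784923963577}
top [[534.05581595   0.         318.99852534]
 [  0.         534.05581595 230.91537172]
 [  0.           0.           1.        ]] -0.14573163773119563 [[-7.16276224e-02 -9.76547062e-01  2.03040193e-01  2.74161943e-01]
 [-9.97430737e-01  6.98855685e-02 -1.57458754e-02 -2.35122057e-02]
 [ 1.18700902e-03 -2.03646369e-01 -9.79043792e-01  1.32657351e+00]
 [ 0.00000000e+00  0.00000000e+00  0.00000000e+00  1.00000000e+00]]
side [[486.99375416   0.         320.20167641]
 [  0.         486.99375416 244.50413216]
 [  0.           0.           1.        ]] 0.014807074845948218 [[ 0.91315251 -0.20941733  0.34970971  0.10524988]
 [-0.40696878 -0.51679803  0.75319068 -0.95810317]
 [ 0.0229981  -0.8300989  -0.55714173  0.7622455 ]
 [ 0.          0.          0.          1.        ]]
```

View pics/top0.png

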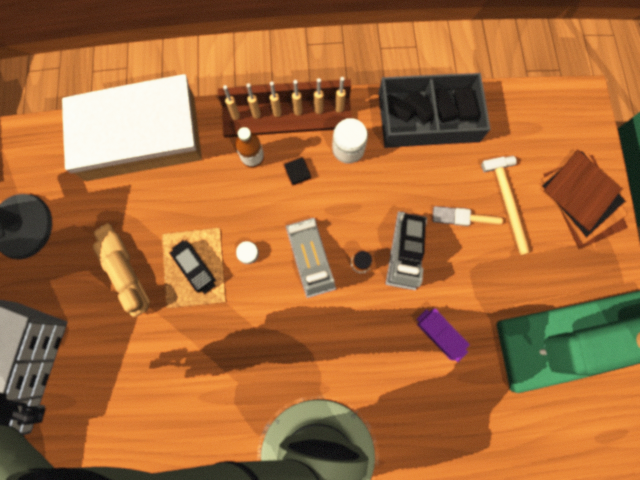

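View pics/side0.png

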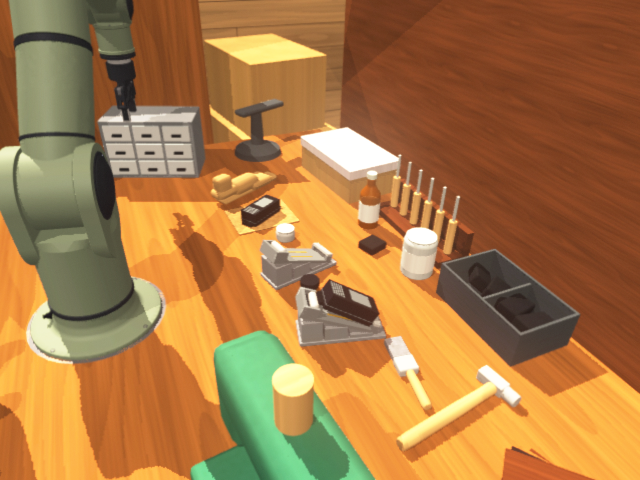

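The top view shows the mat with the loose pack at (193,266), the empty charger at (311,257) and the charger with the high pack at (407,250). The tin is at (247,252), the jar at (362,261), and a purple decoy at (443,335). I'll zoom in next.

```bash
python3 - <<'E'
from h import *
f=dict(np.load('top0.npz'));c=f['color'][:,:,::-1]
cr=[cv2.resize(c[a:a+100,b:b+66],None,fx=4,fy=5.5,interpolation=cv2.INTER_CUBIC) for a,b in((215,160),(208,280),(203,376))]
cv2.imwrite('pics/crops.png',np.hstack(cr))
P=cloud(f);np.save('P.npy',P)
z=P[:,:,2]
for n,(u0,u1,v0,v1) in dict(mat=(165,225,230,305),b=(280,340,213,298),a=(380,430,205,292)).items():
    print(n)
    for v in range(v0,v1,8): print(v,(z[v,u0:u1:6]*1000).round().astype(int))
# loose pack: dark in mat region
hsv=cv2.cvtColor(f['color'],cv2.COLOR_RGB2HSV)
m=np.zeros((480,640),bool);m[230:305,165:222]=z[230:305,165:222]>0.034
p=P[m];r=cv2.minAreaRect((p[:,:2]*1000).astype(np.float32));print('loose top rect mm',r,np.median(p[:,2]),m.sum())
E
```

```text
mat
230 [ 1  0  4  1  4  6 -2 11 10  6]
238 [ 1  5  2  4  8  0  4  6  6 -1]
246 [ 3  1 44 45 43  2  5  0  0  2]
254 [ 5 46 45 50 46 43  3  4  3  4]
262 [ 6  9 43 47 46 48 47  1  6  5]
270 [ 9  2 -2 42 48 44 46 43  4  4]
278 [ 3  5  1  8 40 40 48 50 43  5]
286 [-3  9  7  5  3 47 42  8 12  1]
294 [-1  9  3  2  8  4  6  2  3  2]
302 [  -2    3    8    4    6    2    4 1327    6   10]
b
213 [-7 -3  0 -3  0  0  5 -6  2  1]
221 [ 1 -1 -3  2  9 40  3  1 -4 -2]
229 [ 1  2 39 42 40 23 17 -3 -1  0]
237 [ 2  2 29 33 26 38 33  2  0 -2]
245 [ 2  0 11 37 45 42 42  1  2  2]
253 [-3  4 -2 46 43 47 54 53  3 -1]
261 [-1  4  4 37 59 57 60 67  4  1]
269 [-1 -6  1 -4 64 64 67 67 97  1]
277 [ -1   1  -1   3  94 104 102  94  93   6]
285 [  0  -5  -3  -2  11 105 107 107  95  62]
293 [ 0 -7 -1  5  1 85 10  0  0  0]
a
205 [ 0 -2 -2  1  5  1 -2 -2 -3]
213 [ 0  5 -1 14 65 10  0  1  1]
221 [ 0  0  1 15 80 79 78 74  0]
229 [-3 -1 -5 34 92 89 89 89  0]
237 [  2  -1  -3  45 110 105 105 103  -5]
245 [  1   3   8  54 118 125 118 118  -4]
253 [  3  -2  24  84 112 118 123 128  -2]
261 [ -1  -2  41  70 107  98 101   4   0]
269 [  0   1  64 101  97 102 105  99   1]
277 [  0   7  87 103 109 105 110 102   2]
285 [ 4  1 10 10 23 82 85  3  2]
loose top rect mm ((381.4620361328125, 164.3316192626953), (424.21966552734375, 85.04191589355469), 48.92850875854492) 0.04406050113482807 1112
```

View pics/crops.png

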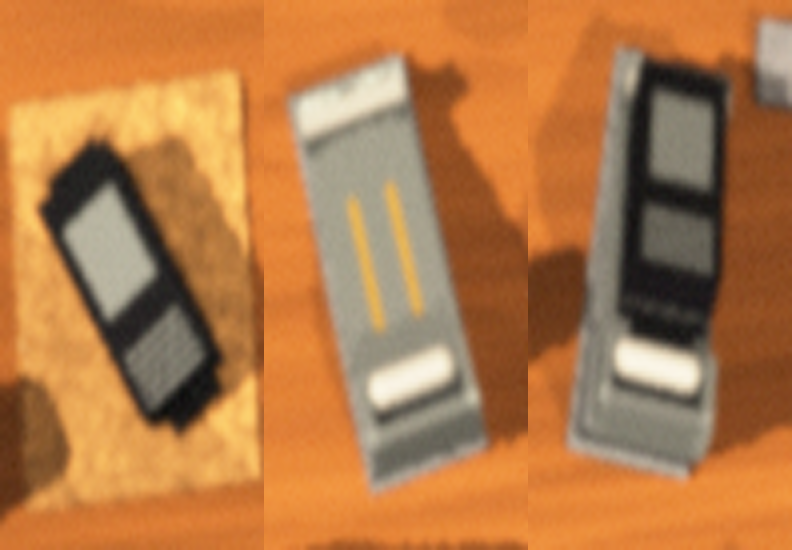

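The crops show the loose pack's ribs and foot at its lower (robot-side) end and its lip up-image. Both chargers have the rail at the far end and the roller at the near end. No turn-around is needed.

```bash
cat >> h.py <<'E'
def onplane(f,px,z,s=None):
    T=T_of(f,s);d=rays(f,px)@T[:3,:3].T;o=T[:3,3];z=np.asarray(z)
    return o+d*((z-o[2])/d[:,2]).reshape(-1,1)
E
python3 - <<'E'
from h import *
f=dict(np.load('top0.npz'));P=np.load('P.npy');z=P[:,:,2];c=f['color'].astype(int)
br=(c.min(2)>150).astype(np.uint8)
n,l,st,ce=cv2.connectedComponentsWithStats(br)
for i in range(1,n):
    if st[i,4]>25 and 270<ce[i][0]<440 and 200<ce[i][1]<300: print(st[i],ce[i])
def blob(u0,u1,v0,v1,h):
    m=np.zeros_like(br);m[v0:v1,u0:u1]=br[v0:v1,u0:u1]
    v,u=np.nonzero(m);q=np.c_[u,v];w=onplane(f,q,h);r=cv2.minAreaRect((w[:,:2]*1000).astype(np.float32))
    return w[:,:2].mean(0)*1000,r,len(u)
for nm,a in dict(railB=(284,320,215,240,.0386),rolB=(300,332,262,290,.1015),rolA=(392,428,260,280,.1015)).items(): print(nm,blob(*a))
# loose pack
m=np.zeros((480,640),np.uint8);m[232:302,167:222]=((z>.034)&(z<.07))[232:302,167:222]
m=cv2.morphologyEx(cv2.medianBlur(m,5),cv2.MORPH_OPEN,np.ones((5,5)))
v,u=np.nonzero(m);w=onplane(f,np.c_[u,v],.044);print('loose',cv2.minAreaRect((w[:,:2]*1000).astype(np.float32)),w.mean(0))
# high pack: dark & high region
for nm,(u0,u1,v0,v1) in dict(A=(376,432,205,292),B=(280,340,213,298)).items():
    m=np.zeros((480,640),bool);m[v0:v1,u0:u1]=z[v0:v1,u0:u1]>.012
    q=P[m];print(nm,cv2.minAreaRect((q[:,:2]*1000).astype(np.float32)),q[:,:2].mean(0))
for nm,(u,v) in dict(tin=(247,252),jar=(362,261)).items(): print(nm,np.median(P[v-4:v+5,u-4:u+5].reshape(-1,3),0))
dk=np.zeros((480,640),bool);dk[212:262,396:428]=(z[212:262,396:428]>.065)
q=P[dk];A=np.c_[q[:,:2],np.ones(len(q))];k=np.linalg.lstsq(A,q[:,2],rcond=None)[0];print('high plane',k,np.degrees(np.arctan(np.hypot(*k[:2]))),np.degrees(np.arctan2(k[1],k[0])),q.mean(0))
E
```

```text
[287 219  28  14 204] [300.93627451 225.66176471]
[397 265  22   9 131] [407.80152672 269.04580153]
[305 271  22  11 145] [315.84137931 275.88275862]
railB (array([557.53244378,  -0.57054864]), ((556.6366577148438, 1.0135650634765625), (29.10000228881836, 72.34634399414062), 24.02570915222168), 205)
rolB (array([421.7836845 , -27.57938224]), ((417.3625183105469, -29.379440307617188), (28.535667419433594, 62.562007904052734), 14.3955717086792), 155)
rolA (array([ 423.31585314, -242.02965061]), ((423.6261291503906, -238.87860107421875), (54.527462005615234, 20.66752815246582), 88.27555847167969), 132)
loose ((477.08404541015625, 273.7681884765625), (122.95736694335938, 56.33317184448242), 33.37616729736328) [0.47662414 0.27461896 0.044     ]
A ((395.48443603515625, -194.9903106689453), (131.98956298828125, 398.8410949707031), 53.59086227416992) [ 0.4678034  -0.24811127]
B ((428.15472412109375, -28.968490600585938), (299.4093322753906, 72.99423217773438), 11.67183780670166) [ 0.47355672 -0.01891014]
tin [0.50192887 0.13594623 0.03387347]
jar [ 0.4548241  -0.14100873  0.06674397]
high plane [-0.41374048 -0.03027007  0.29643746] 22.530937605256163 -175.81558263508856 [ 0.49438607 -0.25978026  0.0997535 ]
```

```bash
cat >> h.py <<'E'
def Rt(yaw_x,lean=0):
    """tool x at heading yaw_x (deg, away from robot), z down; lean>0 turns fingertips towards robot"""
    return (Ro.from_euler('z',yaw_x,degrees=True)*Ro.from_euler('y',lean,degrees=True)*Ro.from_euler('x',180,degrees=True))
def plan(pos,R,s=None,R0=None,p0=None):
    s=s or bot.observe();R0=R0 or Ro.from_euler('xyz',s['tool_rot']);p0=s['position'] if p0 is None else p0
    print('shift(now axes)',(R0.inv().apply(np.array(pos)-p0)*1000).round(1),'shift(target axes)',(R.inv().apply(np.array(pos)-p0)*1000).round(1),'turn/6deg',np.degrees((R0.inv()*R).as_rotvec()/6).round(2))
E
python3 - <<'E'
from h import *
plan([.477,.274,.25],Rt(33.4))
print(Rt(0,20).as_matrix().round(2))
f=bot.grab_frame('wrist');print(f['T_tool_cam'].round(3),f['K'].round(0),f['k1'])
E
```

```text
shift(now axes) [-378.8 -225.8  -18.9] shift(target axes) [ 70.4 435.3 -19.2] turn/6deg [-0.000e+00  1.000e-02  2.167e+01]
[[ 0.94  0.   -0.34]
 [ 0.   -1.   -0.  ]
 [-0.34  0.   -0.94]]
[[-0.    -0.957 -0.29   0.073]
 [ 1.    -0.     0.     0.   ]
 [-0.001 -0.29   0.957 -0.143]
 [ 0.     0.     0.     1.   ]] [[343.   0. 320.]
 [  0. 343. 240.]
 [  0.   0.   1.]] -0.059654326557256096
```

Emit:
carry_out:
  targets:
    - [-27,-16,-1.5,0,0,0,0]
    - [-27,-16,-1.5,0,0,0,0]
    - [-27,-16,-1.5,0,0,0,0]
    - [-27,-16,-1.5,0,0,0,0]
    - [-27,-16,-1.5,0,0,0,0]
  force: 60

```text
clock: 0.57
position: [0.2859, 0.4824, 0.2387]
tool_rot: [-3.141, -0.0, 2.852]
force: [0.5, 0.5, 0.1]
grip_width: 0.0853
```

Emit:
carry_out:
  targets:
    - [-27,-16,-1.5,0,0,0,0]
    - [-27,-16,-1.5,0,0,0,0]
    - [-27,-16,-1.5,0,0,0,0]
    - [-27,-16,-1.5,0,0,0,0]
    - [-27,-16,-1.5,0,0,0,0]

```text
clock: 0.98
position: [0.3924, 0.3671, 0.2463]
tool_rot: [-3.141, -0.0, 2.852]
force: [0.3, 0.8, 0.5]
grip_width: 0.0853
```

Emit:
carry_out:
  targets:
    - [-27,-16,-1.5,0,0,0,0]
    - [-27,-16,-1.5,0,0,0,0]
    - [-27,-16,-1.5,0,0,0,0]
    - [-27,-16,-1.5,0,0,0,0]
    - [0,0,0,0,0,1,0]

```text
clock: 1.4
position: [0.4808, 0.2707, 0.2525]
tool_rot: [-3.141, 0.002, 2.745]
force: [0.2, 0.7, 0.3]
grip_width: 0.0853
```

Emit:
carry_out:
  targets:
    - [0,0,0,0,0,1,0]
    - [0,0,0,0,0,1,0]
    - [0,0,0,0,0,1,0]
    - [0,0,0,0,0,1,0]
    - [0,0,0,0,0,1,0]

```text
clock: 1.82
position: [0.4767, 0.2762, 0.2522]
tool_rot: [-3.141, -0.0, 2.218]
force: [-0.1, 0.4, 0.9]
grip_width: 0.0851
```

Emit:
carry_out:
  targets:
    - [0,0,0,0,0,1,0]
    - [0,0,0,0,0,1,0]
    - [0,0,0,0,0,1,0]
    - [0,0,0,0,0,1,0]
    - [0,0,0,0,0,1,0]

```text
clock: 2.23
position: [0.4767, 0.2762, 0.2522]
tool_rot: [-3.141, 0.0, 1.695]
force: [0.0, 0.2, -0.2]
grip_width: 0.0853
```

Emit:
carry_out:
  targets:
    - [0,0,0,0,0,1,0]
    - [0,0,0,0,0,1,0]
    - [0,0,0,0,0,1,0]
    - [0,0,0,0,0,1,0]
    - [0,0,0,0,0,1,0]

```text
clock: 2.65
position: [0.4767, 0.2762, 0.2522]
tool_rot: [-3.141, 0.0, 1.171]
force: [-0.1, 0.1, 0.3]
grip_width: 0.0855
```

Emit:
carry_out:
  targets:
    - [0,0,0,0,0,1,0]
    - [0,0,0,0,0,1,0]
    - [0,0,0,0,0,1,0]
    - [0,0,0,0,0,1,0]
    - [0,0,0,0,0,1,0]

```text
clock: 3.07
position: [0.4767, 0.2762, 0.2522]
tool_rot: [-3.142, 0.0, 0.648]
force: [-0.2, -0.3, -0.3]
grip_width: 0.0852
```

```bash
python3 - <<'E'
from h import *
s=bot.observe();print(s['clock'],s['qpos'].round(2),s['position'].round(3));plan([.477,.274,.15],Rt(33.4))
f=bot.grab_frame('wrist');save('w1',f);np.savez('w1.npz',pos=s['position'],tool_rot=s['tool_rot'],**f)
E
```

```text
3.0667 [-1.06  0.44  0.59  1.8  -0.28  0.99 -1.28] [0.477 0.276 0.252]
shift(now axes) [ -1.1   2.  102.2] shift(target axes) [ -1.    2.  102.2] turn/6deg [0.   0.   0.62]
```

View pics/w1.png

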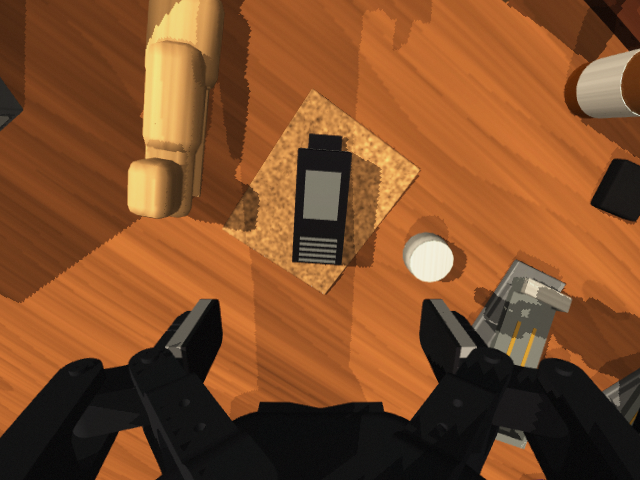

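Wrist view: the loose pack's top face spans about (293–352, 150–264), lip up-image and ribs below. The tin is at (429,257) and is clear of it.

```bash
python3 - <<'E'
from h import *
d=dict(np.load('w1.npz'));s=dict(position=d['pos'],tool_rot=d['tool_rot'])
P=cloud(d,s);z=P[:,:,2];c=d['color'].astype(int)
m=np.zeros((480,640),np.uint8);m[125:280,270:370]=((z>.036)&(z<.06)&(c.max(2)<190))[125:280,270:370]
m=cv2.morphologyEx(cv2.medianBlur(m,5),cv2.MORPH_OPEN,np.ones((9,9)))
v,u=np.nonzero(m);w=onplane(d,np.c_[u,v],.044,s);r=cv2.minAreaRect((w[:,:2]*1000).astype(np.float32));print(r,np.median(z[m>0]),u.min(),u.max(),v.min(),v.max())
g=np.zeros((480,640),np.uint8);g[165:225,295:350]=(c.min(2)>95)[165:225,295:350]
v,u=np.nonzero(g);w=onplane(d,np.c_[u,v],.044,s);print('label',cv2.minAreaRect((w[:,:2]*1000).astype(np.float32)))
# other charger bits: tin top
print(np.median(P[250:262,424:436].reshape(-1,3),0))
E
```

```text
((478.0782165527344, 277.182373046875), (120.9114761352539, 54.16287612915039), 32.92836380004883) 0.04495077881583534 293 350 149 264
label ((490.751953125, 285.39422607421875), (48.84092330932617, 35.40596389770508), 32.90538024902344)
[0.50880451 0.14662854 0.03453976]
```

```bash
python3 - <<'E'
from h import *
R=Rt(32.9,-15);d=np.array([np.cos(np.radians(32.9)),np.sin(np.radians(32.9)),0])
g=np.array([.4781,.2772,.029])-.008*d;t=g+.019*R.as_matrix()[:,2];print(t)
plan(t,R)
E
```

```text
[0.47551192 0.2755257  0.01064741]
shift(now axes) [-1.200e+00 -1.000e-01  2.414e+02] shift(target axes) [-63.8   0.  232.9] turn/6deg [-0.08  2.5   0.62]
```

Emit:
carry_out:
  targets:
    - [0,0,0,-0.03,0.83,0.21,0]
    - [0,0,0,-0.03,0.83,0.21,0]
    - [0,0,0,-0.02,0.84,0.2,0]
    - [-32,0,15,0,0,0,0]
    - [-32,0,15,0,0,0,0]

```text
clock: 3.53
position: [0.4311, 0.2461, 0.2069]
tool_rot: [3.141, -0.265, 0.591]
force: [0.6, 1.8, -0.8]
grip_width: 0.0857
```

Emit:
carry_out:
  targets:
    - [0,0,30,0,0,0,0]
    - [0,0,30,0,0,0,0]
    - [0,0,30,0,0,0,0]
    - [0,0,20,0,0,0,0]
    - [0,0,0,0,0,0,0]

```text
clock: 3.95
position: [0.4548, 0.2614, 0.0973]
tool_rot: [3.141, -0.258, 0.589]
force: [-1.7, -1.9, -0.1]
grip_width: 0.0849
```

```bash
python3 - <<'E'
from h import *
plan([.4755,.2755,.0106],Rt(32.9,-15))
E
```

```text
shift(now axes) [ 2.1 -0.3 90.2] shift(target axes) [ 1.7 -0.6 90.2] turn/6deg [-0.03  0.04  0.14]
```

Emit:
carry_out:
  targets:
    - [1,0,25,0,0,0.14,0]
    - [1,0,25,0,0,0,0]
    - [0,0,20,0,0,0,0]
    - [0,0,12,0,0,0,0]
    - [0,0,8,0,0,0,0]

```text
clock: 4.37
position: [0.4721, 0.2751, 0.0307]
tool_rot: [-3.134, -0.262, 0.574]
force: [-0.7, -0.7, -0.6]
grip_width: 0.0856
```

Emit:
carry_out:
  targets:
    - [0,0,0,0,0,0,60]
    - [0,0,0,0,0,0,120]
    - [0,0,0,0,0,0,255]
    - [0,0,0,0,0,0,255]
    - [0,0,0,0,0,0,255]
  force: 60

```text
clock: 4.78
position: [0.4719, 0.2747, 0.0319]
tool_rot: [-3.133, -0.263, 0.573]
force: [-5.0, -3.8, 12.2]
grip_width: 0.0527
```

Emit:
carry_out:
  targets:
    - [0,0,0,0,0,0,255]
    - [0,0,0,0,0,0,255]
    - [0,0,0,0,0,0,255]

```text
clock: 5.03
position: [0.472, 0.2747, 0.0319]
tool_rot: [-3.133, -0.263, 0.572]
force: [-5.5, -3.3, 12.4]
grip_width: 0.0521
```

```bash
python3 - <<'E'
from h import *
s=bot.observe();print(s)
f=bot.grab_frame('wrist');save('w2',f)
E
```

```text
{'clock': 5.0333, 'qpos': array([-0.846443  ,  0.66888886,  0.27273765,  2.16947165, -1.23043964,
        0.16492275, -0.44458896]), 'qd': array([ 0.00085041,  0.000401  ,  0.00129301,  0.00136188,  0.00101018,
       -0.00026009, -0.00159166]), 'joint_efforts': array([-6.70236535e-02, -7.62634563e+01,  8.61573637e+00, -1.61444092e+01,
       -3.68707571e-01, -8.71057883e-01, -5.45783015e-02]), 'position': array([0.47199769, 0.27469002, 0.03189291]), 'tool_rot': array([-3.13317456, -0.26264429,  0.57245368]), 'force': array([-5.4970588 , -3.34985252, 12.37047142]), 'moment': array([-0.44908553,  0.59370009,  0.08388355]), 'grip_width': 0.052093181709882704}
```

View pics/w2.png

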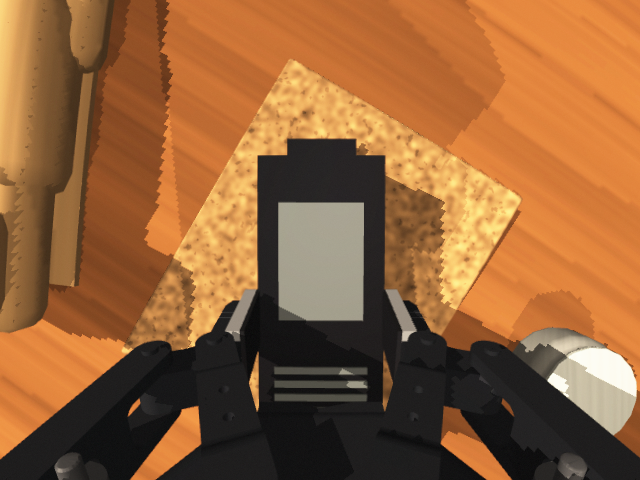

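The picture shows the pack between the pads, gripped only near its top. Joints 5 and 6 are at their limits with this backward lean, so I'll open, back off and grasp upright.

Emit:
carry_out:
  targets:
    - [0,0,0,0,0,0,0]
    - [0,0,0,0,0,0,0]
    - [0,0,0,0,0,0,0]
    - [0,0,-25,0,0,0,0]
    - [0,0,-35,0,0,0,0]

```text
clock: 5.5
position: [0.4588, 0.2651, 0.0858]
tool_rot: [-3.133, -0.258, 0.571]
force: [0.8, 1.1, 0.5]
grip_width: 0.0853
```

Emit:
carry_out:
  targets:
    - [0,0,0,0,-0.83,0,0]
    - [0,0,0,0,-0.83,0,0]
    - [0,0,0,0,-0.83,0,0]
    - [0,0,0,0,0,0,0]

```text
clock: 5.83
position: [0.4605, 0.2677, 0.0868]
tool_rot: [-3.136, 0.004, 0.577]
force: [-0.7, 0.4, -0.9]
grip_width: 0.0857
```

```bash
python3 - <<'E'
from h import *
s=bot.observe();print(s['qpos'].round(2))
f=bot.grab_frame('wrist')
P=cloud(f,s);z=P[:,:,2];c=f['color'].astype(int)
m=((z>.036)&(z<.06)&(c.max(2)<190)).astype(np.uint8);m[:,:200]=0;m[:,440:]=0;m[330:]=0
m=cv2.morphologyEx(cv2.medianBlur(m,5),cv2.MORPH_OPEN,np.ones((15,15)))
n,l,st,ce=cv2.connectedComponentsWithStats(m);i=1+st[1:,4].argmax();print(st[i])
v,u=np.nonzero(l==i);w=onplane(f,np.c_[u,v],.044,s);r=cv2.minAreaRect((w[:,:2]*1000).astype(np.float32));print(r)
save('w3',f)
d=np.array([np.cos(np.radians(32.9)),np.sin(np.radians(32.9)),0])
plan(np.array([.4781,.2772,.010])-.008*d,Rt(32.9))
E
```

```text
[-1.17  0.76  0.79  1.98 -0.8   0.75 -0.88]
[  271   126   104   204 19648]
((477.9173583984375, 278.17510986328125), (119.71945190429688, 54.38762283325195), 32.75042724609375)
shift(now axes) [12.7  1.4 76.2] shift(target axes) [12.7  1.  76.2] turn/6deg [-0.05  0.    0.02]
```

Emit:
carry_out:
  targets:
    - [6,0,20,-0.05,0,0,0]
    - [6,0,20,0,0,0,0]
    - [0.5,0.5,18,0,0,0,0]
    - [0,0,12,0,0,0,0]
    - [0,0,6,0,0,0,0]

```text
clock: 6.3
position: [0.4695, 0.2719, 0.0093]
tool_rot: [-3.139, 0.0, 0.573]
force: [0.4, -0.3, -0.3]
grip_width: 0.0853
```

```bash
python3 - <<'E'
from h import *
s=bot.observe();print(s['qpos'].round(2),s['position'])
E
```

```text
[-1.08  0.87  0.65  1.98 -0.93  0.62 -0.8 ] [0.46948961 0.27186735 0.00930924]
```

Emit:
carry_out:
  targets:
    - [0,0,0,0,0,0,80]
    - [0,0,0,0,0,0,160]
    - [0,0,0,0,0,0,255]
    - [0,0,0,0,0,0,255]
    - [0,0,0,0,0,0,255]
  force: 60

```text
clock: 6.72
position: [0.4705, 0.2729, 0.0116]
tool_rot: [-3.139, -0.002, 0.574]
force: [-1.8, -1.3, 6.2]
grip_width: 0.0533
```

Emit:
carry_out:
  targets:
    - [0,0,0,0,0,0,255]
    - [0,0,-10,0,0,0,255]
    - [0,0,-20,0,0,0,255]
    - [0,0,-30,0,0,0,255]
    - [0,0,-35,0,0,0,255]

```text
clock: 7.13
position: [0.4694, 0.2719, 0.1066]
tool_rot: [-3.14, 0.001, 0.574]
force: [1.3, 1.4, -4.6]
grip_width: 0.0534
```

Emit:
carry_out:
  targets:
    - [0,0,-35,0,0,0,255]
    - [0,0,-35,0,0,0,255]
    - [0,0,-25,0,0,0,255]
    - [0,0,0,0,0,1,255]
    - [0,0,0,0,0,1,255]

```text
clock: 7.55
position: [0.4705, 0.2727, 0.203]
tool_rot: [-3.137, -0.003, 0.361]
force: [-0.1, 1.2, -6.2]
grip_width: 0.0528
```

Emit:
carry_out:
  targets:
    - [0,0,0,0,0,1,255]
    - [0,0,0,0,0,0.6,255]
    - [0,0,0,0,0,0,255]

```text
clock: 7.8
position: [0.4699, 0.2723, 0.2011]
tool_rot: [-3.139, 0.0, 0.194]
force: [-0.9, 0.4, -4.4]
grip_width: 0.0531
```

```bash
python3 - <<'E'
from h import *
plan([.42,-.01,.25],Rt(11.3))
E
```

```text
shift(now axes) [-103.4  267.2  -49.5] shift(target axes) [-104.2  267.   -48.9] turn/6deg [-0.02  0.   -0.03]
```

Emit:
carry_out:
  targets:
    - [-13,33.4,-6,0,0,0,255]
    - [-13,33.4,-6,0,0,0,255]
    - [-13,33.4,-6,0,0,0,255]
    - [-13,33.4,-6,0,0,0,255]
    - [-13,33.4,-6,0,0,0,255]

```text
clock: 8.22
position: [0.4384, 0.0941, 0.2306]
tool_rot: [-3.138, 0.0, 0.2]
force: [1.0, -0.3, -4.1]
grip_width: 0.0531
```

Emit:
carry_out:
  targets:
    - [-13,33.4,-6,0,0,0,255]
    - [-13,33.4,-6,0,0,0,255]
    - [-13,33.4,-6,0,0,0,255]
    - [0,0,0,0,0,0,255]
    - [0,0,0,0,0,0,255]

```text
clock: 8.63
position: [0.4203, -0.0117, 0.2486]
tool_rot: [-3.137, -0.001, 0.196]
force: [0.4, 0.7, -5.4]
grip_width: 0.0527
```

```bash
python3 - <<'E'
from h import *
s=bot.observe();print(s['qpos'].round(2),s['position'],s['tool_rot'])
f=bot.grab_frame('wrist');save('w4',f);np.savez('w4.npz',pos=s['position'],tool_rot=s['tool_rot'],**f)
E
```

```text
[-1.06  0.39  1.24  2.12 -0.47  0.95 -0.93] [ 0.4203193  -0.01173561  0.24856376] [-3.13737932e+00 -1.16178768e-03  1.96262551e-01]
```

View pics/w4.png

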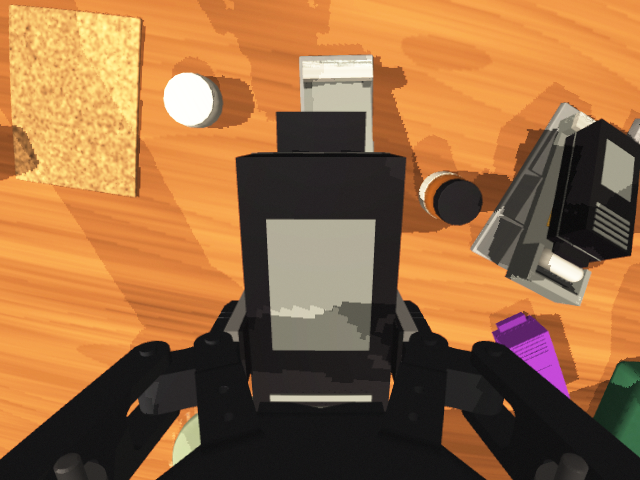

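Wrist view: the carried pack is straight in the jaws, with its body front edge at row ~156 and the lip tip at row 112. The rail of charger B is at (303–372, 57–80), the jar at (458,200), and charger A is on the right with its roller at (562,264).

```bash
python3 - <<'E'
from h import *
d=dict(np.load('w4.npz'));s=dict(position=d['pos'],tool_rot=d['tool_rot'])
P=cloud(d,s);c=d['color'].astype(int)
T=np.eye(4);T[:3,:3]=Ro.from_euler('xyz',s['tool_rot']).as_matrix();T[:3,3]=s['position'];Ti=np.linalg.inv(T)
Q=P@Ti[:3,:3].T+Ti[:3,3]
# pack top plane in tool frame
q=Q[165:300,250:395].reshape(-1,3);q=q[abs(q[:,2]-np.median(q[:,2]))<.006]
A=np.c_[q[:,:2],np.ones(len(q))];k=np.linalg.lstsq(A,q[:,2],rcond=None)[0];print('top plane z=',k)
for nm,px in dict(bodyL=(238,156),bodyR=(404,157),).items():
    r=rays(d,[px])[0];dr=d['T_tool_cam'][:3,:3]@r;o=d['T_tool_cam'][:3,3]
    t=(k[2]+k[0]*o[0]+k[1]*o[1]-o[2])/(dr[2]-k[0]*dr[0]-k[1]*dr[1]);print(nm,(o+t*dr)*1000)
print('lip region tool',[(Q[v,320]*1000).round(1) for v in (114,118,125,135,145)])
# rail B
br=(c.min(2)>120);m=np.zeros_like(br);m[50:82,298:378]=br[50:82,298:378]
v,u=np.nonzero(m);w=onplane(d,np.c_[u,v],.0386,s);print('rail mean',w.mean(0),cv2.minAreaRect((w[:,:2]*1000).astype(np.float32)),np.median(P[m][:,2]))
for r_ in range(56,84,3): print(r_,c[r_,310:370:20].min(1),(P[r_,335]*1000).round())
# charger A roller, rail
m=np.zeros_like(br);m[245:285,535:590]=(c.min(2)>150)[245:285,535:590];v,u=np.nonzero(m)
w=onplane(d,np.c_[u,v],.1015,s);print('rollerA',w.mean(0),cv2.minAreaRect((w[:,:2]*1000).astype(np.float32)),np.median(P[m],0))
# charger A footprint left edge: bottom edge pixels on bench
w=onplane(d,[(474,250),(580,304),(565,103),(498,255)],0,s);print((w*1000).round())
E
```

```text
top plane z= [ 0.01702732 -0.00078459 -0.03402035]
bodyL [ 69.16017991 -26.09829921 -32.82225801]
bodyR [ 68.84756648  26.29208935 -32.86868597]
lip region tool [array([83.7, -0.3,  1.4]), array([82.2, -0.3,  1.2]), array([79.5, -0.3,  1.4]), array([75.6, -0.3,  1.1]), array([71.7, -0.3,  1.1])]
rail mean [0.55922088 0.00184174 0.0386    ] ((558.8001708984375, 2.2678756713867188), (23.062387466430664, 69.5768051147461), 11.534503936767578) 0.038368680785088816
56 [163 157 173] [575.   5.  11.]
59 [175 177 173] [572.   5.  11.]
62 [235 171 182] [565.   4.  35.]
65 [223 229 226] [561.   3.  38.]
68 [224 238 238] [559.   3.  39.]
71 [214 232 234] [556.   2.  41.]
74 [219 237 238] [553.   2.  41.]
77 [209 231 210] [550.   1.  43.]
80 [ 97 139 138] [548.   1.  39.]
83 [ 65 105 125] [548.   0.  24.]
rollerA [ 0.42330337 -0.24305931  0.1015    ] ((419.279296875, -245.8724365234375), (51.260555267333984, 31.175159454345703), 84.83181762695312) [ 0.4239344  -0.24248582  0.10087919]
[[ 402. -205.    0.]
 [ 358. -371.    0.]
 [ 586. -253.    0.]
 [ 402. -236.    0.]]
```

```bash
cat >> h.py <<'E'
YB=11.3
def seat(o,yaw):  # seat frame: x uphill (toward robot)
    M=np.eye(4);R=Ro.from_euler('z',yaw+180,degrees=True)*Ro.from_euler('y',-22,degrees=True)
    M[:3,:3]=R.as_matrix();M[:3,3]=o;return M
SB=seat([.483,-.0135,.050],YB)
LIP=np.array([.085,-.0002,.0074])
def tcp_for_lip(x,z,lean):
    R=Rt(YB,lean);return (SB@[x/1000,0,z/1000,1])[:3]-R.apply(LIP),R
E
python3 - <<'E'
from h import *
print(SB[:3,:3].round(2))
for a in((-50,60),(-56,5),(-75,2)):
    p,R=tcp_for_lip(*a,34);print(a,p.round(4));plan(p,R)
E
```

```text
[[-0.91  0.2   0.37]
 [-0.18 -0.98  0.07]
 [ 0.37  0.    0.93]]
(-50, 60) [ 0.4855 -0.0132  0.1406]
shift(now axes) [ 63.1  15.8 107.7] shift(target axes) [112.6  15.3  54. ] turn/6deg [-0.03 -5.67  0.02]
(-56, 5) [ 0.4707 -0.0162  0.0873]
shift(now axes) [ 48.   16.  160.9] shift(target axes) [129.9  15.3 106.5] turn/6deg [-0.03 -5.67  0.02]
(-75, 2) [ 0.4869 -0.0129  0.0774]
shift(now axes) [ 64.5  16.  170.8] shift(target axes) [149.1  15.3 105.5] turn/6deg [-0.03 -5.67  0.02]
```

Emit:
carry_out:
  targets:
    - [0,0,0,0,-0.95,0,255]
    - [0,0,0,0,-0.95,0,255]
    - [0,0,0,0,-0.95,0,255]
    - [0,0,0,0,-0.95,0,255]
    - [0,0,0,0,-0.95,0,255]

```text
clock: 9.1
position: [0.4212, -0.0093, 0.2477]
tool_rot: [-3.138, 0.503, 0.202]
force: [-0.2, -0.3, -4.3]
grip_width: 0.0533
```

Emit:
carry_out:
  targets:
    - [0,0,0,0,-0.95,0,255]
    - [25,4,10,0,0,0,255]
    - [25,4,10,0,0,0,255]
    - [25,4,10,0,0,0,255]
    - [0,0,0,0,0,0,255]

```text
clock: 9.52
position: [0.4685, -0.0118, 0.1767]
tool_rot: [-3.138, 0.6, 0.203]
force: [-0.3, -0.1, -5.5]
grip_width: 0.0532
```

```bash
python3 - <<'E'
from h import *
s=bot.observe();print(s['qpos'].round(2),s['position'],s['tool_rot'],s['force'])
for a in((-50,60),(-56,5)):
    p,R=tcp_for_lip(*a,34);plan(p,R)
E
```

```text
[-0.67  0.92  0.94  1.65 -0.45  1.5  -0.93] [ 0.46848696 -0.01179896  0.17666431] [-3.13809085  0.6003126   0.20312094] [-0.33691832 -0.05538088 -5.49943708]
shift(now axes) [33.9  4.9 20.5] shift(target axes) [33.8  4.7 20.8] turn/6deg [-0.    0.07  0.05]
shift(now axes) [51.6  5.  72.9] shift(target axes) [51.1  4.7 73.3] turn/6deg [-0.    0.07  0.05]
```

Emit:
carry_out:
  targets:
    - [17,2.5,10,0,0.04,0.05,255]
    - [17,2.5,10,0,0.03,0,255]
    - [6,0,16,0,0,0,255]
    - [6,0,16,0,0,0,255]
    - [4,0,14,0,0,0,255]

```text
clock: 9.93
position: [0.4727, -0.016, 0.0971]
tool_rot: [3.142, 0.59, 0.196]
force: [-0.3, 0.0, -5.3]
grip_width: 0.0532
```

Emit:
carry_out:
  targets:
    - [0,0,2,0,0,0,255]
    - [0,0,0,0,0,0,255]

```text
clock: 10.1
position: [0.4715, -0.0165, 0.0964]
tool_rot: [3.141, 0.591, 0.194]
force: [0.2, 0.5, -4.8]
grip_width: 0.053
```

```bash
python3 - <<'E'
from h import *
s=bot.observe();print(s['position'],s['tool_rot'],s['force'])
for a in((-56,5),(-75,2)):
    p,R=tcp_for_lip(*a,34);plan(p,R)
f=bot.grab_frame('wrist');save('w5',f);g=bot.grab_frame('side');save('s5',g)
a=cv2.resize(g['color'][200:350,220:400],(600,500))[:,:,::-1]
cv2.imwrite('pics/mix5.png',np.hstack([cv2.resize(a,(384,320)),cv2.resize(f['color'][:,:,::-1],(416,320))]))
E
```

```text
[ 0.47150957 -0.0164947   0.09638366] [3.1411894  0.5908573  0.19445116] [ 0.24833014  0.47176723 -4.778735  ]
shift(now axes) [ 4.5 -0.5  7.9] shift(target axes) [ 4.5 -0.5  7.9] turn/6deg [-0.01 -0.02 -0.02]
shift(now axes) [23.7 -0.5  6.9] shift(target axes) [23.7 -0.5  6.9] turn/6deg [-0.01 -0.02 -0.02]
```

View pics/mix5.png

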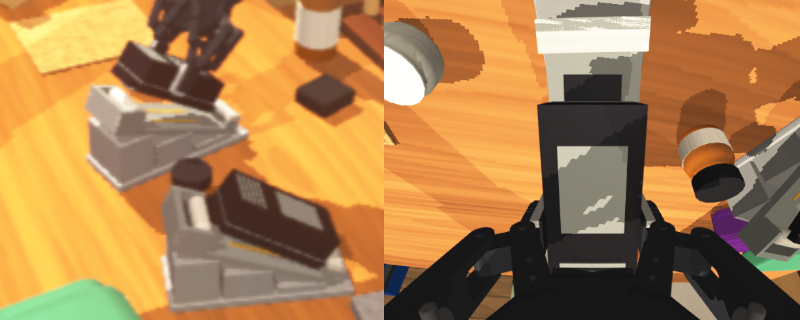

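The lip is centred on the rail (mix columns 592 and 593), just short of it and above the seat, so I'm lowering and sliding in.

Emit:
carry_out:
  targets:
    - [2.5,-0.5,4,0,0,0,255]
    - [2,0,4,0,0,0,255]
    - [0,0,0,0,0,0,255]

```text
clock: 10.45
position: [0.4709, -0.0165, 0.0867]
tool_rot: [3.141, 0.59, 0.193]
force: [0.2, -0.3, -5.1]
grip_width: 0.0533
```

Emit:
carry_out:
  targets:
    - [6,0,-0.3,0,0,0,255]
    - [5,0,-0.3,0,0,0,255]
    - [4,0,-0.2,0,0,0,255]
    - [0,0,0,0,0,0,255]

```text
clock: 10.78
position: [0.4844, -0.0141, 0.079]
tool_rot: [3.141, 0.59, 0.193]
force: [-0.2, -0.9, -5.0]
grip_width: 0.053
```

```bash
python3 - <<'E'
from h import *
s=bot.observe();print(s['position'],s['tool_rot'],s['force'])
R=Ro.from_euler('xyz',s['tool_rot']);print('lip in seat',(np.linalg.inv(SB)@np.r_[s['position']+R.apply(LIP),1])[:3]*1000)
p,Q=tcp_for_lip(-75,1.5,34);plan(p,Q)
E
```

```text
[ 0.48440255 -0.01414789  0.07903569] [3.14088593 0.58976585 0.19323865] [-0.16466777 -0.85802868 -4.96720853]
lip in seat [-71.97502895   0.98039253   2.77595298]
shift(now axes) [ 3.2 -0.7  0.3] shift(target axes) [ 3.3 -0.7  0.3] turn/6deg [-0.01 -0.03 -0.03]
```

Emit:
carry_out:
  targets:
    - [2,0,0.2,0,0,0,255]
    - [1.5,0,0.2,0,0,0,255]
    - [0,0,0,0,0,0,255]

```text
clock: 11.03
position: [0.4865, -0.0138, 0.0772]
tool_rot: [3.141, 0.59, 0.193]
force: [0.9, 0.8, -4.4]
grip_width: 0.0532
```

```bash
python3 - <<'E'
from h import *
s=bot.observe();print(s['position'],s['tool_rot'],s['force'])
R=Ro.from_euler('xyz',s['tool_rot']);print('lip in seat',(np.linalg.inv(SB)@np.r_[s['position']+R.apply(LIP),1])[:3]*1000)
f=bot.grab_frame('wrist');g=bot.grab_frame('side')
a=cv2.resize(g['color'][180:290,230:362],(480,400),interpolation=cv2.INTER_CUBIC);b=cv2.resize(f['color'][0:200,240:400],(320,400))
cv2.imwrite('pics/mix6.png',np.hstack([a,b])[:,:,::-1])
E
```

```text
[ 0.48645141 -0.01376173  0.07716375] [3.14089293 0.58984382 0.19276117] [ 0.90216072  0.82469767 -4.42261714]
lip in seat [-74.60731474   1.03488296   1.81492817]
```

View pics/mix6.png

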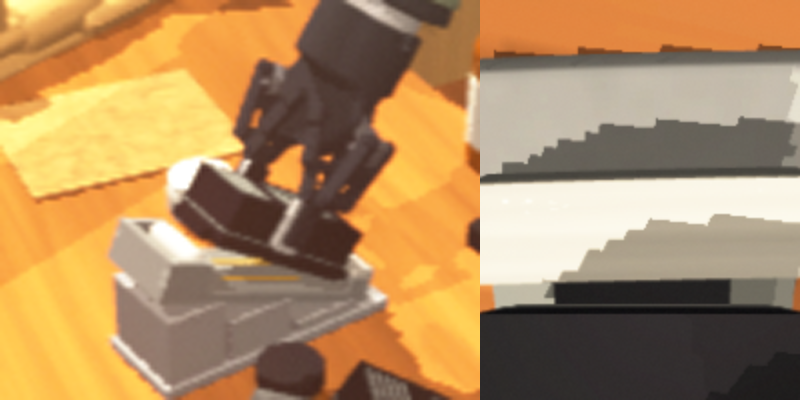

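The wrist crop shows the lip going under the rail's edge, and the side view shows the foot still up. I'll lower the foot about the lip onto the roller and then release.

Emit:
carry_out:
  targets:
    - [0,0,2,0,0.22,0,255]
    - [0,0,2,0,0.22,0,255]
    - [0.5,0,1.5,0,0.18,0,255]
    - [0,0,0,0,0,0,255]

```text
clock: 11.47
position: [0.4842, -0.0143, 0.0731]
tool_rot: [3.141, 0.522, 0.193]
force: [3.2, -0.8, 0.5]
grip_width: 0.0532
```

```bash
python3 - <<'E'
from h import *
s=bot.observe();print(s['position'],s['tool_rot'],s['force'])
R=Ro.from_euler('xyz',s['tool_rot']);print('lip in seat',(np.linalg.inv(SB)@np.r_[s['position']+R.apply(LIP),1])[:3]*1000)
E
```

```text
[ 0.48417246 -0.01433026  0.0730685 ] [3.14078645 0.52213637 0.19259675] [ 3.20243347 -0.75297758  0.54300999]
lip in seat [-75.44450969   1.17357424   2.72230459]
```

Emit:
carry_out:
  targets:
    - [0,0,0,0,0,0,120]
    - [0,0,0,0,0,0,0]
    - [0,0,0,0,0,0,0]
    - [0,0,0,0,0,0,0]
    - [0,0,-15,0,0,0,0]

```text
clock: 11.88
position: [0.4896, -0.0128, 0.0841]
tool_rot: [3.142, 0.528, 0.192]
force: [-0.2, 0.1, -0.5]
grip_width: 0.0852
```

Emit:
carry_out:
  targets:
    - [0,0,-25,0,0,0,0]
    - [0,0,-30,0,0,0,0]
    - [0,0,-30,0,0,0,0]
    - [0,0,-10,0,0,0,255]
    - [0,0,0,0,0,0,255]

```text
clock: 12.3
position: [0.5394, -0.0038, 0.1692]
tool_rot: [3.14, 0.522, 0.193]
force: [-0.1, -0.2, -0.9]
grip_width: 0.064
```

```bash
python3 - <<'E'
from h import *
s=bot.observe();print(s['position'],s['force'])
f=bot.grab_frame('wrist');P=cloud(f,s);Si=np.linalg.inv(SB);Q=(P@Si[:3,:3].T+Si[:3,3])*1000
c=f['color']
# pack top: points within pack footprint in seat frame
m=(abs(Q[:,:,1])<24)&(Q[:,:,0]>-55)&(Q[:,:,0]<60)&(Q[:,:,2]>25)&(Q[:,:,2]<75)
q=Q[m];A=np.c_[q[:,:2],np.ones(len(q))];k=np.linalg.lstsq(A,q[:,2],rcond=None)[0];print('packtop in seat z=',k.round(3),'tilt',np.degrees(np.arctan(k[0])),m.sum())
for x in range(-70,70,10):
    w=m&(abs(Q[:,:,0]-x)<3);print(x,np.median(Q[w][:,2]).round(1) if w.any() else None,w.sum(),end=' | ')
save('w7',f)
plan((SB@[.041,0,.075,1])[:3],Rt(YB,22))
E
```

```text
[ 0.5393661  -0.00378278  0.16922431] [-0.12158471 -0.17470979 -0.89987653]
packtop in seat z= [1.6600e-01 1.3000e-02 5.4433e+01] tilt 9.422716889196593 10660
-70 None 0 | -60 None 0 | -50 45.8 724 | -40 47.9 685 | -30 49.6 668 | -20 51.3 653 | -10 53.0 625 | 0 54.5 566 | 10 55.7 580 | 20 57.5 600 | 30 59.5 534 | 40 61.0 494 | 50 62.3 232 | 60 None 0 | shift(now axes) [-40.7  -1.   61.5] shift(target axes) [-48.8  -1.2  55.2] turn/6deg [-0.01  1.34 -0.04]
```

The pack rests hooked, 9.4° steeper than the seat as expected. Pressing it comes next.

Emit:
carry_out:
  targets:
    - [0,0,0,0,0.67,-0.02,255]
    - [0,0,0,0,0.67,-0.02,255]
    - [-24,-0.6,10,0,0,0,255]
    - [-24,-0.6,20,0,0,0,255]
    - [-1,0,20,0,0,0,255]

```text
clock: 12.77
position: [0.4708, -0.0157, 0.1398]
tool_rot: [-3.14, 0.386, 0.196]
force: [0.9, -0.8, 0.4]
grip_width: -0.0003
```

Emit:
carry_out:
  targets:
    - [0,0,4,0,0,0,255]
    - [0,0,4,0,0,0,255]
    - [0,0,4,0,0,0,255]
    - [0,0,3,0,0,0,255]

```text
clock: 13.1
position: [0.4696, -0.0161, 0.1254]
tool_rot: [-3.141, 0.385, 0.197]
force: [-0.1, -0.0, 0.0]
grip_width: -0.0001
```

```bash
python3 - <<'E'
from h import *
s=bot.observe();print(s['tool_rot'],s['force'],s['grip_width'],'tcp seat',(np.linalg.inv(SB)@np.r_[s['position'],1])[:3]*1000)
E
```

```text
[-3.1406637   0.38465034  0.19749061] [-0.13631457 -0.00565717  0.01461544] -5.6415238556229134e-05 tcp seat [ 4.08824026e+01 -2.25727828e-02  6.47919761e+01]
```

Emit:
carry_out:
  targets:
    - [0,0,3,0,0,0,255]
    - [0,0,3,0,0,0,255]
    - [0,0,3,0,0,0,255]
    - [0,0,3,0,0,0,255]
    - [0,0,3,0,0,0,255]

```text
clock: 13.52
position: [0.4638, -0.0172, 0.1116]
tool_rot: [-3.14, 0.384, 0.197]
force: [0.4, 0.6, 0.2]
grip_width: 0.0
```

Emit:
carry_out:
  targets:
    - [0,0,2.5,0,0,0,255]
    - [0,0,2.5,0,0,0,255]
    - [0,0,2.5,0,0,0,255]

```text
clock: 13.77
position: [0.4609, -0.0177, 0.1047]
tool_rot: [-3.14, 0.384, 0.197]
force: [-0.9, -0.7, 0.9]
grip_width: 0.0003
```

Emit:
carry_out:
  targets:
    - [0,0,1,0,0,0,255]
    - [0,0,1,0,0,0,255]
    - [0,0,0,0,0,0,255]

```text
clock: 14.02
position: [0.4602, -0.0178, 0.1029]
tool_rot: [-3.14, 0.385, 0.197]
force: [0.7, 0.8, 0.8]
grip_width: -0.0001
```

```bash
python3 - <<'E'
from h import *
s=bot.observe();print(s['tool_rot'],s['force'],s['grip_width'],'tcp seat',(np.linalg.inv(SB)@np.r_[s['position'],1])[:3]*1000)
E
```

```text
[-3.14026533  0.38463783  0.19735931] [0.74984707 0.76713236 0.77340896] -0.00014222546892004608 tcp seat [41.37017644 -0.21421238 40.36456467]
```

No force shows at z=40, so it may have clicked between readings. I'll back off and measure.

Emit:
carry_out:
  targets:
    - [0,0,2,0,0,0,255]
    - [0,0,0,0,0,0,255]

```text
clock: 14.18
position: [0.4601, -0.0179, 0.1024]
tool_rot: [-3.14, 0.383, 0.198]
force: [1.2, 3.6, 26.6]
grip_width: 0.0
```

Emit:
carry_out:
  targets:
    - [0,0,-25,0,0,0,255]
    - [0,0,-35,0,0,0,255]
    - [20,0,-35,0,0,0,255]
    - [20,0,-30,0,0,0,255]
    - [0,0,0,0,0,0,255]

```text
clock: 14.6
position: [0.547, -0.0008, 0.2053]
tool_rot: [3.141, 0.378, 0.2]
force: [1.4, 0.9, -0.8]
grip_width: 0.0001
```

```bash
python3 - <<'E'
from h import *
s=bot.observe();print(s['position'],s['force'])
f=bot.grab_frame('wrist');P=cloud(f,s);Si=np.linalg.inv(SB);Q=(P@Si[:3,:3].T+Si[:3,3])*1000
m=(abs(Q[:,:,1])<24)&(Q[:,:,0]>-55)&(Q[:,:,0]<60)&(Q[:,:,2]>25)&(Q[:,:,2]<75)
for x in range(-70,100,10):
    w=m&(abs(Q[:,:,0]-x)<3);print(x,np.median(Q[w][:,2]).round(1) if w.any() else None,w.sum(),end=' | ')
save('w8',f);np.savez('w8.npz',pos=s['position'],tool_rot=s['tool_rot'],**f)
E
```

```text
[ 0.54698679 -0.00077807  0.20527197] [ 1.37180735  0.88163012 -0.80486461]
-70 None 0 | -60 None 0 | -50 40.8 494 | -40 41.2 468 | -30 41.3 426 | -20 41.3 437 | -10 41.4 425 | 0 41.3 406 | 10 41.0 382 | 20 40.8 386 | 30 41.1 372 | 40 41.2 357 | 50 41.0 156 | 60 None 0 | 70 None 0 | 80 None 0 | 90 None 0 |
```

View pics/w8.png

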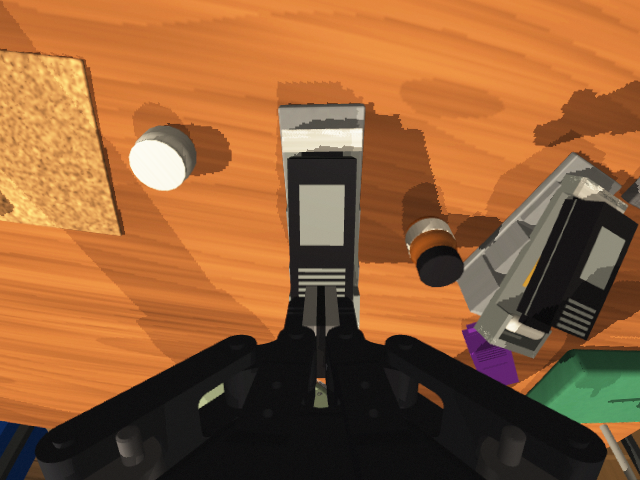

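Pack B is level with the seat (top at 41 ± 0.5 mm along its whole length, 26 N firm contact), so it's flush. In this view charger A's pack is at (580,265), with the ribs toward (572,318). I'll measure that.

```bash
python3 - <<'E'
from h import *
d=dict(np.load('w8.npz'));s=dict(position=d['pos'],tool_rot=d['tool_rot'])
P=cloud(d,s)
m=np.zeros((480,640),bool);m[190:345,515:638]=True
# black top points: z between 60 and 140mm
c=d['color'].astype(int)
lab=m&(c.min(2)>95)&(c.max(2)-c.min(2)<45)&(P[:,:,2]>.07)&(P[:,:,2]<.14)
lab[:, :560]=False; lab[300:]=False
n,l,st,ce=cv2.connectedComponentsWithStats(lab.astype(np.uint8));i=1+st[1:,4].argmax();L=l==i;print(st[i])
L=cv2.erode(L.astype(np.uint8),np.ones((3,3)))>0
q=P[L];o=q.mean(0);U,S,V=np.linalg.svd(q-o);nrm=V[2]*np.sign(V[2][2]);print('label centre',o,'n',nrm,'tilt',np.degrees(np.arccos(nrm[2])),'heading of normal',np.degrees(np.arctan2(nrm[1],nrm[0])))
# all pts on that plane in region
on=m&(abs((P-o)@nrm)<.004)&(np.linalg.norm(P-o,axis=2)<.12)&(c.max(2)<190)
n2,l2,st2,_=cv2.connectedComponentsWithStats(cv2.morphologyEx(on.astype(np.uint8),cv2.MORPH_OPEN,np.ones((5,5))));i=1+st2[1:,4].argmax();K=l2==i
q=P[K];o=q.mean(0);U,S,V=np.linalg.svd(q-o);nrm=V[2]*np.sign(V[2][2]);print(st2[i],'tilt',np.degrees(np.arccos(nrm[2])),'heading',np.degrees(np.arctan2(nrm[1],nrm[0])))
# in-plane axes: e1 downhill along heading guess, e2 = n x e1
e1=np.array([nrm[0],nrm[1],0]);e1-=nrm*(e1@nrm);e1/=np.linalg.norm(e1);e2=np.cross(nrm,e1)
ab=np.c_[(q-o)@e1,(q-o)@e2]*1000;r=cv2.minAreaRect(ab.astype(np.float32));print(r)
ctr=o+(e1*r[0][0]+e2*r[0][1])/1000;print('top centre',ctr)
for a in (e1,): print('e1',a)
r2=cv2.minAreaRect((np.c_[(P[L]-o)@e1,(P[L]-o)@e2]*1000).astype(np.float32));print('label rect',r2)
E
```

```text
[ 580  227   45   53 1111]
label centre [ 0.52819257 -0.26634532  0.08544064] n [ 0.50215877 -0.14036688  0.85330751] tilt 31.42674410638792 heading of normal -15.617106905291587
[ 549  202   87  137 5603] tilt 31.574609898473685 heading -14.169355419940038
((-0.1162872314453125, -2.872051239013672), (57.49172592163086, 120.73621368408203), 88.82769012451172)
top centre [ 0.51071108 -0.264276    0.09553643]
e1 [ 0.8260394  -0.20855007 -0.52360842]
label rect ((14.713722229003906, -2.8151283264160156), (34.154701232910156, 47.4738655090332), 88.28119659423828)
```

```bash
cat >> h.py <<'E'
YA=-15.5
SA=seat([.4835,-.258,.050],YA)
E
python3 - <<'E'
from h import *
t=(SA@[.041,0,.110,1])[:3];print(t);plan(t,Rt(YA,22))
plan((SA@[.041,0,.066,1])[:3],Rt(YA,22),p0=t)
E
```

```text
[ 0.48657609 -0.25885307  0.16734909]
shift(now axes) [-86.3 241.   73.2] shift(target axes) [ 25.7 263.4  28.4] turn/6deg [ 1.67 -0.03  4.16]
shift(now axes) [ 1.5 -7.4 43.3] shift(target axes) [ 0. -0. 44.] turn/6deg [ 1.67 -0.03  4.16]
```

Emit:
carry_out:
  targets:
    - [0,0,0,0.33,0,0.83,255]
    - [0,0,0,0.33,0,0.83,255]
    - [0,0,0,0.33,0,0.83,255]
    - [0,0,0,0.34,0,0.83,255]
    - [0,0,0,0.34,0,0.84,255]

```text
clock: 15.07
position: [0.5412, -0.0018, 0.2015]
tool_rot: [3.141, 0.386, -0.278]
force: [-0.6, 0.2, 0.2]
grip_width: 0.0001
```

Emit:
carry_out:
  targets:
    - [3,30,0,0,0,0,255]
    - [3,30,0,0,0,0,255]
    - [3,30,0,0,0,0,255]
    - [3,30,0,0,0,0,255]
    - [3,30,0,0,0,0,255]

```text
clock: 15.48
position: [0.5136, -0.1511, 0.1958]
tool_rot: [3.142, 0.386, -0.273]
force: [1.0, -0.3, 0.8]
grip_width: -0.0002
```

Emit:
carry_out:
  targets:
    - [3,30,0,0,0,0,255]
    - [3,30,0,0,0,0,255]
    - [3,30,0,0,0,0,255]
    - [1,20,0,0,0,0,255]
    - [0,0,0,0,0,0,255]

```text
clock: 15.9
position: [0.4914, -0.2623, 0.1924]
tool_rot: [3.14, 0.385, -0.279]
force: [0.4, -0.4, -1.3]
grip_width: 0.0001
```

```bash
python3 - <<'E'
from h import *
plan((SA@[.041,0,.066,1])[:3],Rt(YA,22))
s=bot.observe();f=bot.grab_frame('wrist');P=cloud(f,s);Si=np.linalg.inv(SA);Q=(P@Si[:3,:3].T+Si[:3,3])*1000
c=f['color'].max(2)
m=(Q[:,:,0]>-50)&(Q[:,:,0]<25)&(abs(Q[:,:,1])<45)&(abs(Q[:,:,2]-54.4-.167*Q[:,:,0])<7)
for x in range(-50,40,10):
    w=m&(abs(Q[:,:,0]-x)<3);print(x,np.median(Q[w][:,2]).round(1) if w.any() else None,np.percentile(Q[w][:,1],[2,98]).round(1) if w.any() else 0)
save('w9',f)
E
```

```text
shift(now axes) [ 4.3 -1.9 69.3] shift(target axes) [ 4.2 -2.  69.3] turn/6deg [-0.01  0.01 -0.08]
-50 46.2 [-27.   25.4]
-40 47.9 [-27.1  25.4]
-30 49.6 [-26.7  25.4]
-20 51.2 [-26.8  25.4]
-10 52.9 [-26.6  25.5]
0 54.4 [-26.8  25.5]
10 55.8 [-26.9  25.6]
20 57.6 [-26.5  25.6]
30 None 0
```

The profile matches pack B's hooked state, centred to within 1 mm. Pressing now.

Emit:
carry_out:
  targets:
    - [2,-1,23,0,0,0,255]
    - [2,-1,23,0,0,0,255]
    - [0,0,15,0,0,0,255]
    - [0,0,5,0,0,0,255]
    - [0,0,3,0,0,0,255]

```text
clock: 16.37
position: [0.473, -0.2495, 0.1267]
tool_rot: [-3.141, 0.386, -0.272]
force: [0.7, -0.6, 0.4]
grip_width: -0.0001
```

Emit:
carry_out:
  targets:
    - [0,0,3,0,0,0,255]
    - [0,0,3,0,0,0,255]
    - [0,0,3,0,0,0,255]

```text
clock: 16.62
position: [0.4704, -0.2496, 0.1195]
tool_rot: [3.141, 0.384, -0.272]
force: [-0.6, -0.3, 6.9]
grip_width: -0.0002
```

Emit:
carry_out:
  targets:
    - [0,0,3,0,0,0,255]
    - [0,0,3,0,0,0,255]
    - [0,0,2.5,0,0,0,255]
    - [0,0,2.5,0,0,0,255]

```text
clock: 16.95
position: [0.4662, -0.2484, 0.1086]
tool_rot: [3.142, 0.384, -0.273]
force: [0.3, 0.5, 0.2]
grip_width: -0.0001
```

Emit:
carry_out:
  targets:
    - [0,0,2.5,0,0,0,255]
    - [0,0,2,0,0,0,255]
    - [0,0,0,0,0,0,255]

```text
clock: 17.2
position: [0.4643, -0.2479, 0.1042]
tool_rot: [3.142, 0.385, -0.273]
force: [-0.2, -0.8, 0.5]
grip_width: -0.0002
```

```bash
python3 - <<'E'
from h import *
s=bot.observe();print(s['force'],'tcp seat',(np.linalg.inv(SA)@np.r_[s['position'],1])[:3]*1000)
E
```

```text
[-0.21322912 -0.82405643  0.50416452] tcp seat [39.9468867  -4.64371067 42.29050069]
```

Emit:
carry_out:
  targets:
    - [0,0,2,0,0,0,255]
    - [0,0,1.5,0,0,0,255]
    - [0,0,0,0,0,0,255]

```text
clock: 17.45
position: [0.4637, -0.2478, 0.102]
tool_rot: [3.142, 0.384, -0.272]
force: [2.1, 1.4, 12.7]
grip_width: -0.0001
```

Emit:
carry_out:
  targets:
    - [0,0,-25,0,0,0,255]
    - [0,0,-35,0,0,0,255]
    - [10,0,-35,0,0,0,255]
    - [10,0,-35,0,0,0,255]
    - [0,0,0,0,0,0,255]

```text
clock: 17.87
position: [0.5318, -0.2674, 0.2189]
tool_rot: [3.139, 0.378, -0.271]
force: [-0.4, -0.5, -0.2]
grip_width: -0.0003
```

```bash
python3 - <<'E'
from h import *
def prof(f,s,S,nm):
    P=cloud(f,s);Si=np.linalg.inv(S);Q=(P@Si[:3,:3].T+Si[:3,3])*1000
    m=(abs(Q[:,:,1])<40)&(Q[:,:,2]>33)&(Q[:,:,2]<70)&(Q[:,:,0]>-75)
    print(nm,[(x,*( (np.median(Q[w][:,2]).round(1),*np.percentile(Q[w][:,1],[2,98]).round(0)) if (w:=m&(abs(Q[:,:,0]-x)<3)).sum()>20 else (None,))) for x in range(-50,60,20)])
    w=m&(abs(Q[:,:,1])<15)&(Q[:,:,0]<0);print('front edge x',np.percentile(Q[w][:,0],1).round(1) if w.any() else None)
s=bot.observe();print(s['position'],s['force'])
f=bot.grab_frame('wrist');prof(f,s,SA,'A wrist');prof(f,s,SB,'B wrist');save('w10',f)
t=bot.grab_frame('top');prof(t,None,SA,'A top');prof(t,None,SB,'B top')
g=bot.grab_frame('side');cv2.imwrite('pics/end.png',np.hstack([cv2.resize(f['color'],(400,300)),cv2.resize(g['color'][170:350,200:440],(400,300))])[:,:,::-1])
E
```

```text
[ 0.53177854 -0.2673761   0.21889575] [-0.42662384 -0.47176943 -0.18896967]
A wrist [(-50, np.float64(40.8), np.float64(-27.0), np.float64(25.0)), (-30, np.float64(41.3), np.float64(-27.0), np.float64(25.0)), (-10, np.float64(41.4), np.float64(-27.0), np.float64(25.0)), (10, np.float64(41.0), np.float64(-26.0), np.float64(25.0)), (30, np.float64(41.3), np.float64(-27.0), np.float64(25.0)), (50, np.float64(41.3), np.float64(-26.0), np.float64(26.0))]
front edge x -61.9
B wrist [(-50, np.float64(40.7), np.float64(-25.0), np.float64(29.0)), (-30, np.float64(41.3), np.float64(-26.0), np.float64(29.0)), (-10, np.float64(41.3), np.float64(-24.0), np.float64(29.0)), (10, np.float64(40.8), np.float64(-25.0), np.float64(29.0)), (30, np.float64(41.0), np.float64(-24.0), np.float64(28.0)), (50, np.float64(41.0), np.float64(-25.0), np.float64(28.0))]
front edge x -60.8
A top [(-50, np.float64(41.5), np.float64(-25.0), np.float64(26.0)), (-30, np.float64(41.6), np.float64(-25.0), np.float64(27.0)), (-10, np.float64(41.4), np.float64(-26.0), np.float64(26.0)), (10, np.float64(40.2), np.float64(-26.0), np.float64(28.0)), (30, np.float64(41.3), np.float64(-26.0), np.float64(27.0)), (50, np.float64(40.5), np.float64(-26.0), np.float64(28.0))]
front edge x -62.8
B top [(-50, None), (-30, None), (-10, None), (10, None), (30, None), (50, None)]
front edge x None
```

View pics/end.png

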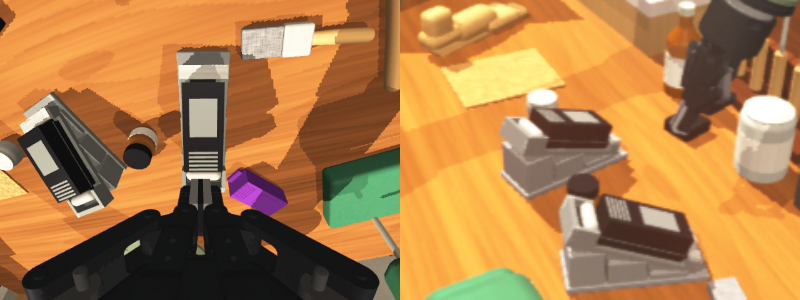

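Both packs are flush with their seats, with tops at about 41 mm, no tilt and the rollers over the feet. The robot is clear, so I'm handing in.

```bash
python3 -c "
from workcell import bot
print(bot.job_done())"
```

```text
the job is handed in; nothing more can be done
None
```

Both packs are home and the job is handed in at about 18 s of the 59 s; no verdict is reported.

**What I did:** I picked up the loose pack, hooked its lip under charger B's rail with the foot about 13° up, rested it on the roller, released it and pressed it until it clicked. Then I pressed the high pack in charger A down the same way.

**Last checks:**
- **Seating:** the wrist camera shows both pack tops 41 ± 0.5 mm above their seats, level from end to end. The body's lip-end edge is about 61–62 mm from each seat's origin (60 expected). Both packs are within about 2 mm of the centre line.
- **Firm contact:** pushing on after the click met a hard stop, at 26 N on B and 13 N on A.
- **Bystanders:** none looked moved in the last views, though I did not measure them.
- **Robot:** the arm was clear of everything at hand-in.

**What went wrong or disagreed:**
- My first grasp, leaning backwards, ran joints 5 and 6 to their limits and gripped only the top of the pack. I let go and regrasped upright; the pack had moved by about 1 mm.
- The top camera agreed on charger A, but the arm blocked its view of B at the end, so B's final check rests on the wrist camera and a look at the side view.

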